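Set the guide and slide a display module under the contact head

ROBOT

A 6-joint arm with a two-finger parallel gripper is mounted at the origin on the work surface. World frame = base frame: x ahead of the robot, y to its left, z up, the work surface at z = 0. Lengths are in m, angles in rad, forces in N, time in s.
With the tool pointing down it reaches from about 0.4 to 0.925 m from the base axis. Payload 3.4 kg.
Tool frame: the origin (TCP) lies at the very end of the fingers, on their centre line; the grasp point (between the pads) lies 19 mm behind it (robot.grasp_offset is the distance from the TCP to the grasp point, in m); z points along the fingers, y is the line along which they close (so a half turn about z gives the same grasp; the last joint's range is limited). The gripper opens to 85 mm and grips with 20 to 120 N. Pads are 22 mm wide; open, the fingers measure 114 mm over their backs; the gripper's body (76 mm by 85 mm) begins 54 mm behind the grasp point. The pads swing forward as they close: fully open they stand 13 mm farther back than shut.
Start: joints at [-1.26, 0.307, 1.506, -0, 1.328, -0.073], TCP at [0.215, -0.533, 0.231] pointing down, gripper open.
Joint ranges: [-3.12, 3.12], [-1.05, 2.28], [0.14, 2.33], [-1.42, 4.57], [0.1, 2.73], [-2.68, 2.68]. Speed limits (rad/s): [2.57, 2.57, 3.14, 3.14, 3.14, 3.14].

INTERFACE

Orientations are given as a unit quaternion [x, y, z, w].
In Python, from rig import robot gives the robot as it stands. The module is installed in compiled form; this text tells all that it offers.
- The arm moves only by the tool servo_tool, never from a script. Its argument "increments" is a list of rows, each an object with "claw": the closure in counts, from 0 (fully open) to 255 (shut); "xyz": the shift along the world's x, y, z in mm, a list of three; "turn": the turn, a rotation vector about the world's x, y, z in degrees, a list of three. In form: [{"claw": claw, "xyz": [x, y, z], "turn": [ax, ay, az]}, ...]. A call has 1 to 12 rows; each row is the pose to reach, as a shift and turn from the pose commanded when the call began; what a row does not reach only later rows make up. A row lasts 1/10 s, in which the tool goes at most 50 mm and 8.59 degrees, less where a joint would pass 70% of its speed; a pose out of reach is approached as far as the arm can. A call with a gripper value outside its range is refused whole. The fingers move at their own pace and stop on an object; "newtons" is the grip in N (left out, the last holds). Time passes only in rows, so rows that repeat a pose let the fingers close. It gives the time, the measured TCP pose, the force, the opening and the grip force at its end, in the units of the state.
- robot.get_obs(): the state, without advancing time (a new reading comes with each control period).
- robot.capture(name): name is "scene" or "top" or "wrist"; returns (picture, depth): 420x560x3 uint8, blue, green, red; 420x560 float32, m along the optical axis (not along the pixel's ray), 0 where there is no reading.
- robot.calibration(name): a dict with "vfov" (degrees; the focal length in pixels is half the picture's height over the tangent of half this angle, whatever the lens; pixels are square), "cx", "cy" (the principal point, pixels), "R" (3x3) and "t" (3): a world point X has camera coordinates R X + t. Camera axes: x right, y down, z forward; pixel columns grow to the right and rows downward; lengths in m; the calibration is good to about 2 mm. A picture is of the moment at which its call begins: read the wrist's pose just before it. calibration takes no time and is no camera call; for the wrist camera it gives the pose at the moment of the call.
- robot.sign_off(): hands the job in; it is judged then, once.
The state is a dict: "t": time; "qpos": joint angles; "dq": joint speeds; "joint_efforts": joint torques, N m; "tool_pos": TCP position; "ee_rot": TCP orientation; "contact_force": force on the tool from outside, world axes, zero at the start; "torque": the same for the moment, N m; "finger_gap": finger opening in m; "finger_force": force on a finger pad.
Only numpy, scipy, OpenCV 4.12 (cv2) and the standard library are available. Lean on these libraries where they do the work, as an engineer would, in place of code of your own. Each camera call takes 0.05 s, during which the arm holds its last target. There are 200 camera calls.

TASK

Wind the handwheel of the test jig until the pointer of the sliding guide stands at the long mark of the scale; then slide the long narrow display module, contact end first and face up, between the guides under the contact head until it is fully home against the end stop, and let go. Do not knock the contact head, and leave everything else on the bench where it lies.

Things in the scene. Friction and masses are not known exactly. Their poses are not given: they have to be found in the camera images.
- handwheel (a joint): angle (rad) of the black handwheel, 60 mm across, on the jig's side facing the robot; axis level, along jig y. It grows when turned clockwise as seen from the robot (right-handed about jig +y); the sliding guide then moves out (jig -y), 8 mm a turn, widening the channel. Stays where left; 2 N at the knob turns it. Knob at 23 mm x (sin, cos) of it in jig x, z from the axis
- knob_mid (a point): middle of the handwheel's crank knob: a black level cylinder 14 mm across, 36 mm long, parallel to the wheel's axis, standing out of the wheel's outer face towards the robot (jig -y), 23 mm off the axis; it spins freely on its spindle. The wheel's nearest face is 21 mm from this point
- wheel_centre (a point): point on the handwheel's axis, 55 mm above the bench, in the plane of the knob's middle; axes as the jig's: x level, the direction in which a module is slid in, roughly to the robot's right; y level, roughly away from the robot; z up. The screw bearing just inside the wheel is 72 mm high
- pointer_tip (a point): tip of the dark steel pointer of the sliding guide (the one nearer the robot), 42 mm above the bench over the white scale; axes as the jig's. It moves with the guide, whose inner face is 42 mm farther along jig +y
- long_mark (a point): the one long line on the white scale (the lines are 4 mm apart), at the pointer's level; axes as the jig's. With the pointer here the channel is 64 mm wide. The pointer starts 10 to 18 mm from it towards jig +y, the channel then being too narrow for the module. Within 2 mm is good
- module_mid (a point): centre of the long narrow display module: a flat box 110 x 60 x 12 mm (x, y, z), about 0.14 kg, dark steel with a black glass face up; x points to its contact end, marked by a row of brass contacts. It lies flat on the bench, x pointing between straight ahead and right as the robot sees it
- module_nose (a point): middle of the contact-end face of that module, half-way up, 55 mm from its centre
- home (a point): where the module's centre must come in the jig, 46 mm above the bench; axes as the jig's. Bed and tongue, polished like the guides, carry the module 6 mm below this level. The tongue, 32 mm wide, reaches from the mouth 52 mm outwards (-x); beside it is only the base plate (top 12 mm above the bench), so fingers have room at the sides of the module's rear end, which at home is at x -55 mm
- home_nose (a point): where the module's nose must come: middle of the end stop's face, 55 mm beyond home; axes as the jig's
- mouth (a point): middle of the channel's mouth on the left side of the jig, 46 mm above the bench, x -15 mm from home; axes as the jig's. The guides begin here, 14 mm high, with flared ends about 7 mm wider a side over the first 15 mm, then straight to the end stop; inner face of the fixed (far) guide at y +32 mm
- head_front (a point): middle of the lower edge, on the mouth's side, of the delicate contact head, which overhangs the channel from a grey column on the far side: 58 mm above the bench, x -17 mm from home; axes as the jig's. Black lower block: x 0 to 70, y -22 to +40, z 0 to 42 mm from this point, so 6 mm over the module's face
- contact_head: the contact head; origin = the jig's, on the bench, x 13 mm beyond home. Its grey upper housing, x -46 to +52, y -36 to +104, z 100 to 150 mm from here (socket on top to 166), juts out 16 mm beyond the lower block, over the module's rear end: a gripper holding that end must lean outwards, away from the head (top towards jig -x), to bring it home
- short_module: bystander: shorter display module, 72 x 60 x 12 mm, also with brass contacts; origin under its centre
- wide_panel: bystander: wide display panel 120 x 92 x 8 mm, no contacts; origin under its centre
- tape_roll: bystander: cream ring of tape 72 mm across, 25 mm high; origin under its centre
- marker_a: bystander: black and grey marker pen 130 mm long, 17 mm thick, lying along its x, near the robot; origin under its middle
- marker_b: bystander: the same kind of marker pen, lying on the left; origin under its middle
- mouse: bystander: black computer mouse 100 x 58 x 30 mm; origin under its centre
- screwdriver: bystander: screwdriver 170 mm long lying along its x; origin under it
Things that resemble listed ones, but are neither listed nor needed, are in the scene too. What is shaped like the part that bears module_mid but blue, green or pink is not meant.

How it is judged:
On the way, in this order (a step that is already met when the one before it is completed fails the run):
1. the guide's pointer stands at the long mark of the scale (y of pointer_tip in the frame of long_mark between -0.002 and 0.002 m), for 0.3 s.
2. the module is fully home under the contact head (x of module_nose in the frame of home_nose between -0.004 and 0.003 m and y of module_nose in the frame of home_nose between -0.006 and 0.006 m and x of module_mid in the frame of home between -0.005 and 0.004 m and z of module_mid in the frame of home between -0.003 and 0.004 m and angle between module_mid's own z axis and vertical below 0.08 rad), for 0.2 s.
At the end, for the whole second after the job is handed in: the pointer is within 2 mm of the long mark; the module lies flat in the channel, contact end in, its nose within 4 mm of the end stop, at rest and released; the bystanders are within 25 mm of where they were (all of step 1 and all of step 2 and linear speed of module below 0.01 m/s); the robot touches nothing.
It fails at once if the robot or the module knocks the contact head (over 12 N) (contact force between any of the fingers, the arm, module and contact_head above 12 N).
It fails at once if something else on the bench is pushed more than 25 mm (distance of any of short_module, wide_panel, tape_roll, marker_a, marker_b, mouse, screwdriver from where it was at the start of the episode above 0.025 m).
It also fails if it takes over 72 s, if anything falls off the work surface, if the arm or the gripper's body presses on something with over 40 N, if the wrist force passes 120 N, or if a joint passes its speed limit or range.

## Working session

There is one attempt and no reset: what is moved stays moved. The work goes in short steps, Python scripts to look and compute and a tool call to move; the robot and the scene stay as the last step left them, time stands still between calls to the robot, and variables do not carry over. Pictures are saved under pics/ and viewed, at most 13 in all, crops included, and the job is handed in when it is done.

Besides the shell and the picture viewer there is one more tool, called as a command line: name --argument value ..., lists and objects as JSON in quotes. servo_tool: Moves the arm, as the interface text tells. Its arguments: {"type":"object","properties":{"increments":{"type":"array"},"newtons":{"type":"number"}},"required":["increments"]}

```bash
mkdir -p pics; cat > h.py <<'E'
import numpy as np, cv2
from rig import robot
from scipy.spatial.transform import Rotation as Ro
def cal(n):
    c=robot.calibration(n); f=210/np.tan(np.radians(c["vfov"])/2)
    return f,c["cx"],c["cy"],np.array(c["R"]),np.array(c["t"])
def onz(n,u,v,z,c=None):
    f,cx,cy,R,t=c or cal(n); d=R.T@np.array([(u-cx)/f,(v-cy)/f,1]); o=-R.T@t
    return o+d*(z-o[2])/d[2]
def px(n,X,c=None):
    f,cx,cy,R,t=c or cal(n); p=R@np.array(X)+t; return f*p[0]/p[2]+cx, f*p[1]/p[2]+cy
def cloud(n,depth,c=None):
    f,cx,cy,R,t=c or cal(n); v,u=np.mgrid[:420,:560]
    P=np.stack([(u-cx)/f*depth,(v-cy)/f*depth,depth],-1); return (P-t)@R
E
python3 - <<'E'
from h import *
for n in("scene","top"):
    c=cal(n); im,d=robot.capture(n); cv2.imwrite(f"pics/{n}.png",cv2.resize(im,(784,588))); np.savez(f"{n}.npz",im=im,d=d)
    print(n,c[0],c[1],c[2],-c[3].T@c[4],c[3])
print(robot.get_obs())
E
```

```text
scene 457.3748432966745 287.5582831111056 205.23823654734062 [ 1.14598911 -0.6998624   0.92926795] [[ 0.754716    0.65585126 -0.01621358]
 [ 0.42316396 -0.50554096 -0.75190465]
 [-0.50133424  0.56061347 -0.65907247]]
top 482.15068702347713 274.1081570743087 213.7358636147926 [0.2800497  0.01220666 1.30745904] [[ 0.00167275 -0.99981877  0.01896415]
 [-0.98120925 -0.00529996 -0.19287382]
 [ 0.19293937 -0.01828517 -0.98104029]]
{'t': 0.1, 'qpos': array([-1.26054323e+00,  3.07491133e-01,  1.50753089e+00, -1.90178052e-06,
        1.32839865e+00, -7.35109341e-02]), 'dq': array([-0.00135285, -0.0002492 , -0.00496851, -0.00095268,  0.00307427,
        0.00162529]), 'joint_efforts': array([ 6.11345376e-05, -4.58527315e+01, -2.52607584e+01, -2.11413058e-04,
        5.60899542e-03, -2.22962747e-06]), 'tool_pos': array([ 0.215069  , -0.5325964 ,  0.23048167]), 'ee_rot': array([ 9.81646607e-01,  1.90706853e-01, -1.08855894e-04, -9.07501695e-04]), 'contact_force': array([-0.00760367,  0.42340305,  0.14747953]), 'torque': array([-0.00108495,  0.02350395, -0.0363393 ]), 'finger_force': 0.0, 'finger_gap': 0.08521166485638754}
```

View pics/scene.png

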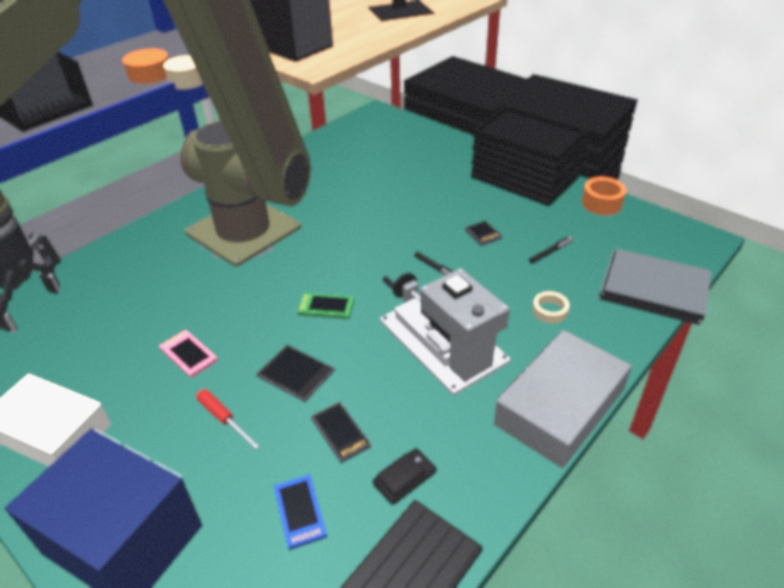

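View pics/top.png

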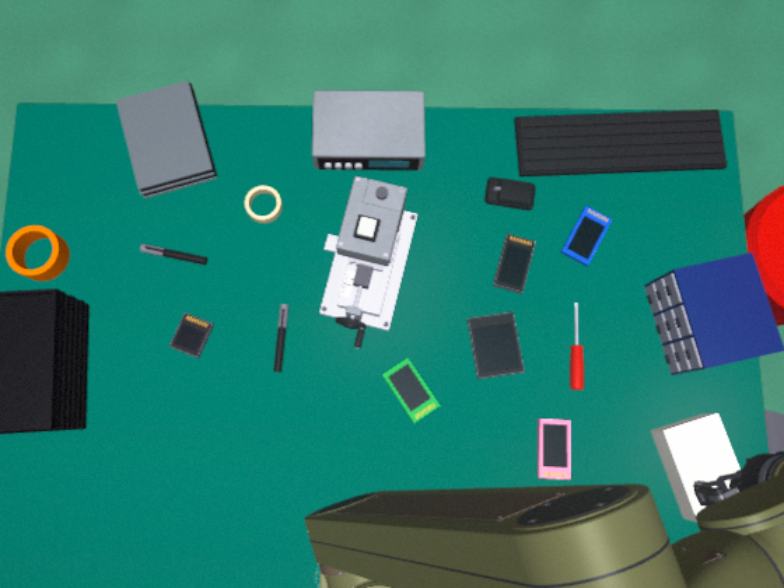

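The scene shows one long module with brass contacts at top (515,263). Things it could be taken for: the short module (192,335), the wide panel (495,345), and the blue (587,236), green (411,390) and pink (555,448) modules. I choose (515,263). The jig is at about (365,260), with its wheel at (352,322) and tongue on the left at (330,243).

```bash
python3 - <<'E'
from h import *
z=np.load("top.npz"); im=z["im"]
a=cv2.resize(im[120:255,220:310],None,fx=4.4,fy=4.4,interpolation=cv2.INTER_CUBIC)
b=cv2.resize(im[155:220,340:395],None,fx=7,fy=7,interpolation=cv2.INTER_CUBIC)
o=np.zeros((600,800,3),np.uint8); o[:a.shape[0],:a.shape[1]]=a[:600]; o[:b.shape[0],400:400+b.shape[1]]=b
cv2.imwrite("pics/crop1.png",o)
P=cloud("top",z["d"])
# module depth
for u,v in((368,188),(368,175),(230,170),(262,150),(262,165),(290,200)): print(u,v,P[v,u].round(3))
E
```

```text
368 188 [ 0.609 -0.272  0.014]
368 175 [ 0.647 -0.275  0.01 ]
230 170 [ 0.662  0.112 -0.   ]
262 150 [0.671 0.021 0.149]
262 165 [0.627 0.021 0.164]
290 200 [ 0.576 -0.056 -0.   ]
```

View pics/crop1.png

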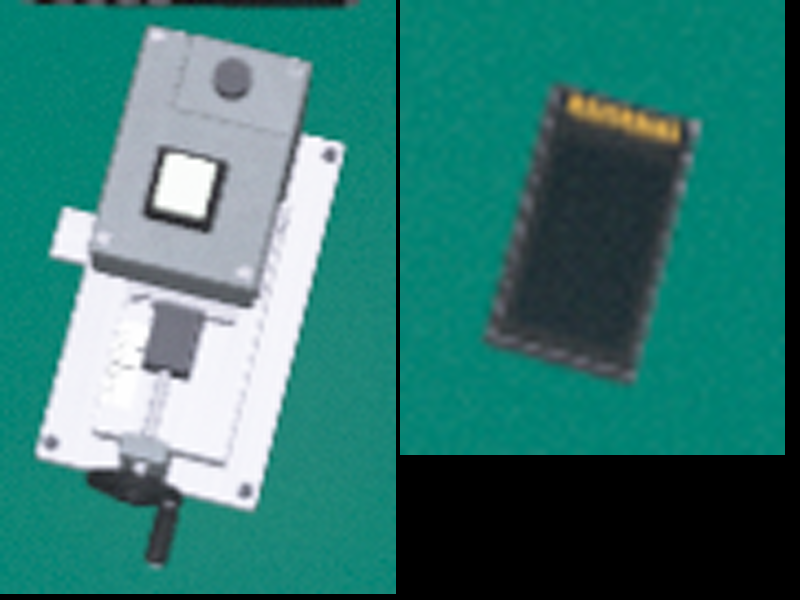

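The crop shows the module with brass contacts on its far end, corners at (557,85), (698,123), (634,382) and (488,345). The housing top's corners are at (150,27), (312,67), (248,293) and (92,252). The knob runs down to the right from the wheel, ending at (155,560).

```bash
cat >> h.py <<'E'
def fit2(m,w):
    m=np.array(m,float);w=np.array(w)[:,:2];mc=m.mean(0);wc=w.mean(0);A=m-mc;B=w-wc
    th=np.arctan2((A[:,0]*B[:,1]-A[:,1]*B[:,0]).sum(),(A*B).sum());R=np.array([[np.cos(th),-np.sin(th)],[np.sin(th),np.cos(th)]])
    t=wc-R@mc; return th,t,(w-(m@R.T+t))
E
python3 - <<'E'
from h import *
ca=lambda x,y:(220+x/4.4-.4,120+y/4.4-.4); cb=lambda x,y:(340+(x-400)/7-.4,155+y/7-.4)
w=[onz("top",*ca(*p),.150) for p in((150,27),(312,67),(92,252),(248,293))]
th,t,r=fit2([(-.046,.104),(.052,.104),(-.046,-.036),(.052,-.036)],w); print("jig",th,np.degrees(th),t,r.round(4))
c,s=np.cos(th),np.sin(th);R=np.array([[c,-s],[s,c]])
J=lambda x,y:R@[x,y]+t
print("home",J(-.013,0),"mouth",J(-.028,0))
w=[onz("top",*cb(*p),.012) for p in((557,85),(698,123),(634,382),(488,345))]
h,tm,r=fit2([(.055,.03),(.055,-.03),(-.055,-.03),(-.055,.03)],w); print("mod",h,np.degrees(h),tm,r.round(4))
# wheel/knob via projection in jig frame
for n,p,z in(("wheelbearing",(143,440),.072),("knobtip",(155,560),.04),("knobtip",(155,560),.07)):
    P=onz("top",*ca(*p),z)[:2]; print(n,z,P,R.T@(P-t))
d=np.load("top.npz")["d"];P=cloud("top",d)
# points jig frame, front part
Q=P.reshape(-1,3);q=np.c_[(Q[:,:2]-t)@R,Q[:,2]]
k=(abs(q[:,0])<.08)&(q[:,1]<-.12)&(q[:,1]>-.26)&(q[:,2]>.025)
for r in q[k][np.argsort(q[k][:,1])]: print(r.round(3),end=' ')
E
```

```text
jig -1.820216542737598 -104.29072569875841 [0.62375342 0.0244469 ] [[-0.0011 -0.0006]
 [-0.0003  0.0011]
 [ 0.0002 -0.0037]
 [ 0.0012  0.0032]]
home [0.62696237 0.03704462] mouth [0.630665   0.05158046]
mod -0.27335958099075475 -15.662350280234854 [ 0.60953873 -0.27101576] [[-0.0002 -0.0012]
 [ 0.0006  0.0006]
 [ 0.0006  0.0006]
 [-0.001   0.    ]]
wheelbearing 0.072 [0.50715673 0.04645917] [ 0.00744986 -0.11842224]
knobtip 0.04 [0.4398258  0.03937933] [ 0.03093073 -0.18192206]
knobtip 0.07 [0.436044   0.03873617] [ 0.03248749 -0.18542808]
[ 0.033 -0.187  0.064] [ 0.035 -0.186  0.056] [ 0.03  -0.185  0.062] [ 0.033 -0.185  0.068] [ 0.035 -0.184  0.066] [ 0.038 -0.184  0.065] [ 0.027 -0.183  0.061] [ 0.03  -0.183  0.066] [ 0.032 -0.183  0.065] [ 0.034 -0.182  0.063] [ 0.029 -0.181  0.066] [ 0.037 -0.18   0.058] [ 0.026 -0.18   0.057] [ 0.031 -0.18   0.066] [ 0.034 -0.18   0.068] [ 0.039 -0.18   0.058] [ 0.036 -0.178  0.059] [ 0.028 -0.178  0.062] [ 0.039 -0.177  0.058] [ 0.033 -0.177  0.067] [ 0.031 -0.177  0.061] [ 0.036 -0.176  0.065] [ 0.038 -0.175  0.065] [ 0.027 -0.175  0.062] [ 
[... 5254 characters left out ...]
26  0.07 ] [ 0.004 -0.126  0.071] [-0.005 -0.125  0.071] [ 0.009 -0.125  0.074] [ 0.006 -0.125  0.07 ] [ 0.025 -0.125  0.035] [ 0.017 -0.125  0.07 ] [-0.002 -0.125  0.071] [ 0.019 -0.124  0.069] [ 0.001 -0.124  0.071] [ 0.011 -0.124  0.07 ] [ 0.003 -0.124  0.074] [ 0.022 -0.124  0.07 ] [ 0.024 -0.124  0.043] [ 0.014 -0.123  0.073] [ 0.017 -0.123  0.075] [ 0.024 -0.123  0.055] [-0.005 -0.123  0.072] [-0.002 -0.123  0.075] [ 0.024 -0.123  0.068] [ 0.006 -0.122  0.071] [ 0.022 -0.122  0.077] [ 0.008 -0.122  0.07 ] [ 0.019 -0.122  0.07 ] [-0.    -0.122  0.073] [ 0.013 -0.121  0.075] [ 0.011 -0.121  0.071] [ 0.003 -0.121  0.074] [ 0.005 -0.121  0.077] [ 0.024 -0.12   0.07 ] [ 0.016 -0.12   0.072]
```

servo_tool --increments '[{"claw": 0, "xyz": [10, 40, 15], "turn": [0, 0, 8]}, {"claw": 0, "xyz": [30, 85, 30], "turn": [0, 0, 16]}, {"claw": 0, "xyz": [50, 130, 30], "turn": [0, 0, 24]}, {"claw": 0, "xyz": [70, 175, 30], "turn": [0, 0, 32]}, {"claw": 0, "xyz": [90, 220, 30], "turn": [0, 0, 40]}, {"claw": 0, "xyz": [110, 265, 30], "turn": [0, 0, 48]}, {"claw": 0, "xyz": [130, 310, 30], "turn": [0, 0, 56]}, {"claw": 0, "xyz": [145, 350, 30], "turn": [0, 0, 64]}, {"claw": 0, "xyz": [160, 390, 30], "turn": [0, 0, 72]}, {"claw": 0, "xyz": [175, 430, 30], "turn": [0, 0, 80]}, {"claw": 0, "xyz": [185, 470, 30], "turn": [0, 0, 88]}, {"claw": 0, "xyz": [195, 510, 30], "turn": [0, 0, 96]}]'

```text
t: 1.3
tool_pos: [0.4102, -0.0214, 0.2611]
ee_rot: [0.513, 0.859, -0.0, -0.0]
contact_force: [-0.3, -0.0, -0.1]
finger_gap: 0.0853
finger_force: 0.0
```

servo_tool --increments '[{"claw": 0, "xyz": [5, 30, 0], "turn": [0, 0, 8]}, {"claw": 0, "xyz": [10, 60, 0], "turn": [0, 0, 16]}, {"claw": 0, "xyz": [15, 63, 0], "turn": [0, 0, 24]}, {"claw": 0, "xyz": [20, 63, 0], "turn": [0, 0, 32]}, {"claw": 0, "xyz": [20, 63, 0], "turn": [0, 0, 40]}, {"claw": 0, "xyz": [20, 63, 0], "turn": [0, 0, 47.7]}, {"claw": 0, "xyz": [20, 63, 0], "turn": [0, 0, 47.7]}, {"claw": 0, "xyz": [20, 63, 0], "turn": [0, 0, 47.7]}]'

```text
t: 2.1
tool_pos: [0.43, 0.0398, 0.261]
ee_rot: [0.126, 0.992, -0.0, -0.0]
contact_force: [-0.2, -0.9, 0.3]
finger_gap: 0.0854
finger_force: 0.0
```

```bash
python3 - <<'E'
from h import *
o=robot.get_obs(); c=cal("wrist"); im,d=robot.capture("wrist"); np.savez("w1.npz",im=im,d=d,f=c[0],cx=c[1],cy=c[2],R=c[3],t=c[4])
cv2.imwrite("pics/w1.png",cv2.resize(im,(784,588)))
print(o["tool_pos"],o["qpos"],Ro.from_quat(o["ee_rot"]).as_matrix().round(3),"cam",-c[3].T@c[4],c[3].round(2),c[0])
E
```

```text
[0.43000782 0.03982804 0.26104795] [-5.52157350e-03  7.89083123e-02  1.73015508e+00  4.83359074e-06
  1.33316793e+00 -1.32339047e+00] [[-0.968  0.25  -0.001]
 [ 0.25   0.968  0.   ]
 [ 0.001 -0.    -1.   ]] cam [0.36354396 0.05763738 0.40339582] [[ 0.25  0.97 -0.  ]
 [ 0.93 -0.24  0.27]
 [ 0.26 -0.07 -0.96]] 361.6290659589345
```

View pics/w1.png

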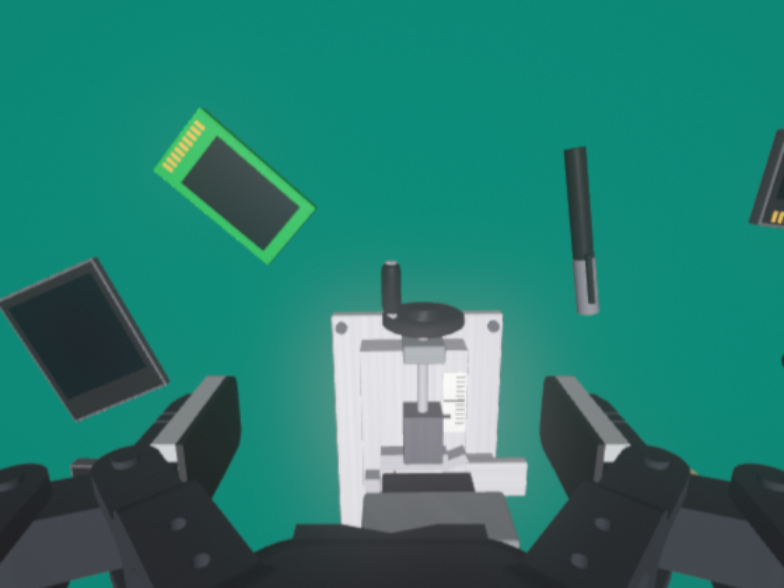

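The wrist picture shows the jig from the rear: knob at (391,290), wheel at (424,320), scale at (455,400) with the pointer near (447,415). I'll enlarge it.

```bash
python3 - <<'E'
from h import *
z=np.load("w1.npz"); im=z["im"]
a=cv2.resize(im[180:350,230:390],None,fx=3.5,fy=3.5,interpolation=cv2.INTER_CUBIC)
b=cv2.resize(im[260:312,308:340],None,fx=7,fy=7,interpolation=cv2.INTER_CUBIC)
o=np.zeros((600,800,3),np.uint8); o[:595,:560]=a; o[:364,565:565+224]=b
cv2.imwrite("pics/c2.png",o)
E
```

```text
(no output)
```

View pics/c2.png

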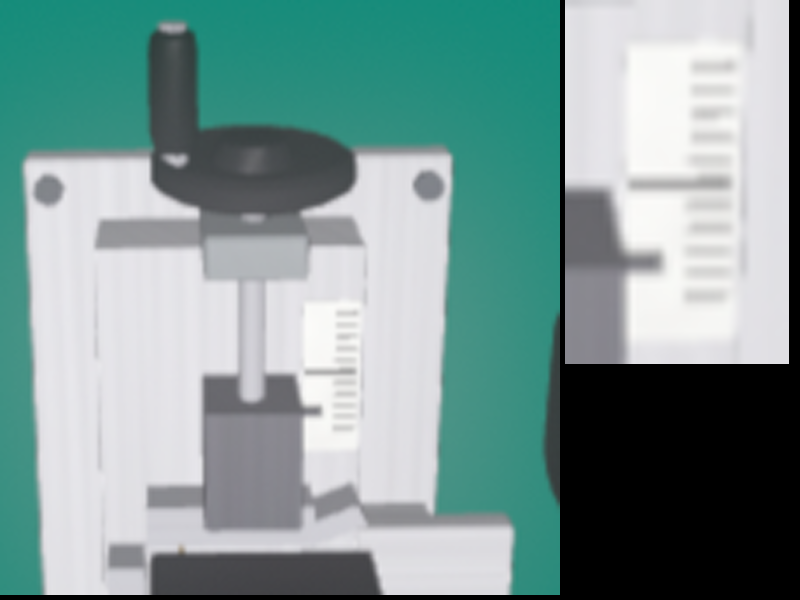

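```bash
python3 - <<'E'
from h import *
z=np.load("w1.npz"); c=(float(z["f"]),float(z["cx"]),float(z["cy"]),z["R"],z["t"]); P=cloud("w",z["d"],c)
th=-1.8202;t=np.array([.62375,.02445])
ca=lambda x,y:(230+x/3.5-.35,180+y/3.5-.35)
R=lambda th:np.array([[np.cos(th),-np.sin(th)],[np.sin(th),np.cos(th)]])
J=lambda p:np.r_[R(th).T@(p[:2]-t),p[2]].round(4)
g=lambda x,y,zz:onz("w",*ca(x,y),zz,c)
e=[g(24,153,.012),g(450,150,.012),g(45,590,.012),g(433,515,.012)]
print("plate",[J(p) for p in e], "yaw front",np.degrees(np.arctan2(*(e[0]-e[1])[1::-1])),[np.degrees(np.arctan2(*(q-p)[1::-1]))-90 for p,q in((e[0],e[2]),(e[1],e[3]))])
print("ptr",J(g(318,411,.042)),"long",J(g(330,372,.042)), J(g(330,372,.038)))
for n,(u0,u1,v0,v1) in {"scale":(308,330,310,440),"knob":(165,178,40,140),"rod":(246,256,290,370),"block":(215,290,420,510)}.items():
    a=[int(k) for k in (230+u0/3.5,230+u1/3.5,180+v0/3.5,180+v1/3.5)]; Q=P[a[2]:a[3],a[0]:a[1]].reshape(-1,3); m=np.median(Q,0); print(n,J(m),m.round(4))
print("bearing",J(g(254,235,.072)),"bear edges",J(g(204,236,.072)),J(g(307,236,.072)))
for zz in(.055,.058,.061): print("knob tip/base",J(g(172,28,zz)),J(g(172,150,zz)))
q=np.c_[(P.reshape(-1,3)[:,:2]-t)@R(th),P.reshape(-1,3)[:,2]]
k=(q[:,1]<-.155)&(q[:,1]>-.185)&(abs(q[:,0]-.033)<.02)&(q[:,2]>.03); print("knob pts",k.sum(),q[k].min(0),q[k].max(0),np.median(q[k],0), np.sort(q[k][:,2])[-10:])
print(th)
E
```

```text
plate [array([ 0.0804, -0.1361,  0.012 ]), array([-0.0576, -0.1367,  0.012 ]), array([0.0787, 0.0286, 0.012 ]), array([-0.0592, -0.0017,  0.012 ])] yaw front -104.06901625206342 [np.float64(-103.67420091158505), np.float64(-103.64026927333988)]
ptr [-0.0137 -0.0594  0.042 ] long [-0.0171 -0.073   0.042 ] [-0.0176 -0.071   0.038 ]
scale [-0.0135 -0.0721  0.0401] [0.5572 0.0553 0.0401]
knob [ 0.0331 -0.1713  0.064 ] [0.4495 0.0347 0.064 ]
rod [ 0.0095 -0.0965  0.0584] [0.5279 0.0391 0.0584]
block [ 0.0094 -0.0555  0.0664] [0.5677 0.0291 0.0664]
bearing [ 0.0095 -0.1309  0.072 ] bear edges [ 0.0235 -0.1307  0.072 ] [-0.0053 -0.1306  0.072 ]
knob tip/base [ 0.0323 -0.1864  0.055 ] [ 0.0324 -0.1505  0.055 ]
knob tip/base [ 0.0323 -0.1871  0.058 ] [ 0.0324 -0.1515  0.058 ]
knob tip/base [ 0.0323 -0.1877  0.061 ] [ 0.0324 -0.1524  0.061 ]
knob pts 420 [ 0.01421409 -0.18492551  0.05095215] [ 0.03898568 -0.15502663  0.06598627] [ 0.03209104 -0.17037466  0.06309746] [0.06503497 0.06511862 0.06514315 0.06520005 0.06525406 0.065299
 0.06531921 0.06549721 0.06595782 0.06598627]
-1.8202
```

servo_tool --increments '[{"claw": 0, "xyz": [24, -6, -40], "turn": [-1.6, -6.5, 0]}, {"claw": 0, "xyz": [24, -6, -80], "turn": [-3.2, -13, 0]}, {"claw": 0, "xyz": [24, -6, -120], "turn": [-4.8, -19.4, 0]}, {"claw": 60, "xyz": [24, -6, -145], "turn": [-4.8, -19.4, 0]}, {"claw": 80, "xyz": [24, -6, -145], "turn": [-4.8, -19.4, 0]}, {"claw": 80, "xyz": [24, -6, -185], "turn": [-4.8, -19.4, 0]}, {"claw": 80, "xyz": [24, -6, -221], "turn": [-4.8, -19.4, 0]}, {"claw": 80, "xyz": [24, -6, -221], "turn": [-4.8, -19.4, 0]}]'

```text
t: 2.95
tool_pos: [0.4539, 0.0329, 0.0375]
ee_rot: [0.123, 0.978, -0.022, 0.169]
contact_force: [-0.6, 0.0, 0.0]
finger_gap: 0.0586
finger_force: 0.0
```

```bash
python3 - <<'E'
from h import *
o=robot.get_obs(); print(o["qpos"],o["tool_pos"],o["finger_gap"],robot.grasp_offset); im,d=robot.capture("wrist")
cv2.imwrite("pics/w2.png",cv2.resize(im,(784,588)))
E
```

```text
[ 0.06565669  0.34315535  2.26138595 -0.46899104  0.23569072 -0.81478115] [0.45387163 0.03287065 0.03750586] 0.0585621252525772 0.0187
```

View pics/w2.png

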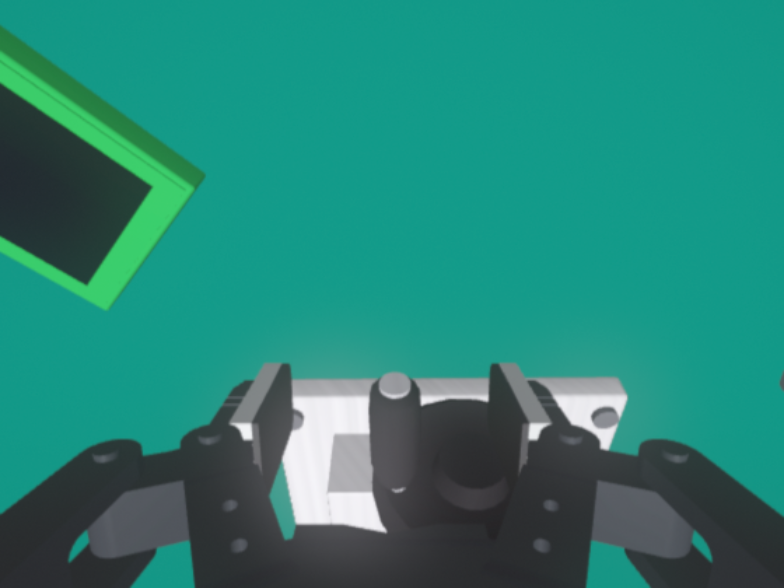

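The knob at (395,430) sits midway between the open fingers. I'll reduce the tilt to 12° to keep joint 3 clear of its limit, then grip.

servo_tool --increments '[{"claw": 80, "xyz": [-2.5, 0.5, 0], "turn": [1.9, 7.8, 0]}, {"claw": 255, "xyz": [-2.5, 0.5, 0], "turn": [1.9, 7.8, 0]}, {"claw": 255, "xyz": [-2.5, 0.5, 0], "turn": [1.9, 7.8, 0]}, {"claw": 255, "xyz": [-2.5, 0.5, 0], "turn": [1.9, 7.8, 0]}, {"claw": 255, "xyz": [-2.5, 0.5, 0], "turn": [1.9, 7.8, 0]}, {"claw": 255, "xyz": [-2.5, 0.5, 0], "turn": [1.9, 7.8, 0]}]' --newtons 30

```text
t: 3.6
tool_pos: [0.4537, 0.0342, 0.0417]
ee_rot: [0.123, 0.987, -0.012, 0.106]
contact_force: [4.6, -2.6, 2.5]
finger_gap: 0.0128
finger_force: 29.1
```

```bash
python3 - <<'E'
from h import *
o=robot.get_obs(); print(o["qpos"],o["tool_pos"])
for a in(83,371):
  for k in range(1,13):
    p=np.radians(a+24*k);b=np.radians(a);dx=23*(np.sin(p)-np.sin(b));dz=23*(np.cos(p)-np.cos(b))
    print([round(v,1) for v in(-.2402*dx,-.9707*dx,dz)],end=" ")
  print()
E
```

```text
[ 0.0285586   0.33704753  2.15560642 -0.13119489  0.44583375 -1.18062976] [0.45374385 0.03423093 0.04167615]
[np.float64(0.2), np.float64(0.8), np.float64(-9.5)] [np.float64(1.3), np.float64(5.3), np.float64(-17.9)] [np.float64(3.1), np.float64(12.7), np.float64(-23.6)] [np.float64(5.4), np.float64(21.8), np.float64(-25.8)] [np.float64(7.6), np.float64(30.9), np.float64(-24.0)] [np.float64(9.5), np.float64(38.5), np.float64(-18.5)] [np.float64(10.7), np.float64(43.3), np.float64(-10.3)] [np.float64(11.0), np.float64(44.4), np.float64(-0.8)] [np.float64(10.3), np.float64(41.7), np.float64(8.3)] [np.float64(8.8), np.float64(35.6), np.float64(15.6)] [np.float64(6.7), np.float64(27.2), np.float64(19.6)] [np.float64(4.4), np.float64(17.9), np.float64(19.8)] 
[np.float64(-2.1), np.float64(-8.5), np.float64(-3.7)] [np.float64(-3.7), np.float64(-14.9), np.float64(-10.7)] [np.float64(-4.4), np.float64(-17.9), np.float64(-19.8)] [np.float64(-4.2), np.float64(-17.1), np.float64(-29.3)] [np.float64(-3.1), np.float64(-12.6), np.float64(-37.7)] [np.float64(-1.3), np.float64(-5.2), np.float64(-43.4)] [np.float64(1.0), np.float64(3.9), np.float64(-45.6)] [np.float64(3.2), np.float64(13.0), np.float64(-43.7)] [np.float64(5.1), np.float64(20.6), np.float64(-38.3)] [np.float64(6.3), np.float64(25.4), np.float64(-30.1)] [np.float64(6.6), np.float64(26.5), np.float64(-20.6)] [np.float64(5.9), np.float64(23.8), np.float64(-11.4)]
```

servo_tool --increments '[{"claw": 255, "xyz": [0.2, 0.8, -9.5], "turn": [0, 0, 0]}, {"claw": 255, "xyz": [1.3, 5.3, -17.9], "turn": [0, 0, 0]}, {"claw": 255, "xyz": [3.1, 12.7, -23.6], "turn": [0, 0, 0]}, {"claw": 255, "xyz": [5.4, 21.8, -25.8], "turn": [0, 0, 0]}, {"claw": 255, "xyz": [7.6, 30.9, -24], "turn": [0, 0, 0]}, {"claw": 255, "xyz": [9.5, 38.5, -18.5], "turn": [0, 0, 0]}, {"claw": 255, "xyz": [10.7, 43.3, -10.3], "turn": [0, 0, 0]}]'

```text
t: 4.3
tool_pos: [0.4642, 0.0773, 0.0308]
ee_rot: [0.123, 0.987, -0.013, 0.105]
contact_force: [6.9, -14.3, 3.4]
finger_gap: 0.0125
finger_force: 29.7
```

```bash
python3 - <<'E'
from h import *
o=robot.get_obs(); print(o["qpos"],o["tool_pos"],o["contact_force"])
E
```

```text
[ 0.13759008  0.3764695   2.12720427 -0.18353094  0.44774026 -1.02735636] [0.46417711 0.0772663  0.03082295] [  6.86548617 -14.25149488   3.3974573 ]
```

servo_tool --increments '[{"claw": 255, "xyz": [0.3, 1.1, 9.5], "turn": [0, 0, 0]}, {"claw": 255, "xyz": [-0.4, -1.6, 18.6], "turn": [0, 0, 0]}, {"claw": 255, "xyz": [-1.9, -7.7, 25.9], "turn": [0, 0, 0]}, {"claw": 255, "xyz": [-4, -16.1, 29.9], "turn": [0, 0, 0]}, {"claw": 255, "xyz": [-6.3, -25.4, 30.1], "turn": [0, 0, 0]}, {"claw": 255, "xyz": [-8.4, -33.9, 26.4], "turn": [0, 0, 0]}, {"claw": 255, "xyz": [-10, -40.3, 19.4], "turn": [0, 0, 0]}, {"claw": 255, "xyz": [-10.7, -43.3, 10.3], "turn": [0, 0, 0]}, {"claw": 255, "xyz": [-10.5, -42.5, 0.8], "turn": [0, 0, 0]}, {"claw": 255, "xyz": [-9.4, -38, -7.6], "turn": [0, 0, 0]}, {"claw": 255, "xyz": [-7.6, -30.6, -13.3], "turn": [0, 0, 0]}, {"claw": 255, "xyz": [-5.3, -21.5, -15.5], "turn": [0, 0, 0]}]'

```text
t: 5.5
tool_pos: [0.4596, 0.0573, 0.016]
ee_rot: [0.124, 0.987, -0.012, 0.106]
contact_force: [-5.4, -2.8, 40.3]
finger_gap: 0.0128
finger_force: 33.8
```

```bash
python3 - <<'E'
from h import *
o=robot.get_obs(); print(o["qpos"],o["tool_pos"],o["contact_force"])
E
```

```text
[ 0.08652137  0.40087759  2.16406745 -0.18241607  0.37844496 -1.07217533] [0.45964837 0.05725423 0.01598134] [-5.43487529 -2.77851739 40.34479272]
```

servo_tool --increments '[{"claw": 255, "xyz": [2.2, 9.1, 1.9], "turn": [0, 0, 0]}, {"claw": 255, "xyz": [4.1, 16.7, 7.3], "turn": [0, 0, 0]}, {"claw": 255, "xyz": [5.3, 21.5, 15.5], "turn": [0, 0, 0]}, {"claw": 255, "xyz": [5.6, 22.6, 25], "turn": [0, 0, 0]}, {"claw": 255, "xyz": [4.9, 19.9, 34.1], "turn": [0, 0, 0]}, {"claw": 255, "xyz": [4.9, 19.9, 34.1], "turn": [0, 0, 0]}, {"claw": 80, "xyz": [4.9, 19.9, 34.1], "turn": [0, 0, 0]}, {"claw": 80, "xyz": [4.9, 19.9, 34.1], "turn": [0, 0, 0]}, {"claw": 80, "xyz": [4.9, 19.9, 74], "turn": [0, 0, 0]}, {"claw": 80, "xyz": [4.9, 10, 120], "turn": [2.4, 9.7, 0]}, {"claw": 80, "xyz": [-5, 5, 165], "turn": [2.9, 11.7, 0]}, {"claw": 80, "xyz": [-5, 5, 165], "turn": [2.9, 11.7, 0]}]'

```text
t: 6.7
tool_pos: [0.4539, 0.0607, 0.1817]
ee_rot: [0.125, 0.992, 0.0, -0.001]
contact_force: [0.9, 0.4, -0.2]
finger_gap: 0.0585
finger_force: 0.0
```

```bash
python3 - <<'E'
from h import *
o=robot.get_obs(); print(o["tool_pos"]);c=cal("wrist"); im,d=robot.capture("wrist"); np.savez("w3.npz",im=im,d=d,f=c[0],cx=c[1],cy=c[2],R=c[3],t=c[4])
u,v=map(int,px("w",[.5572,.0553,.041],c)); print(u,v); u=min(max(u,60),500);v=min(max(v,60),360)
a=cv2.resize(im[max(v-40,0):v+40,u-20:u+20],None,fx=7,fy=7,interpolation=cv2.INTER_CUBIC)
b=cv2.resize(im,(500,375)); out=np.zeros((600,800,3),np.uint8); out[:375,:500]=b; out[:a.shape[0],510:510+a.shape[1]]=a; cv2.imwrite("pics/w3.png",out)
E
```

```text
[0.4538703  0.06066392 0.18174996]
301 310
```

View pics/w3.png

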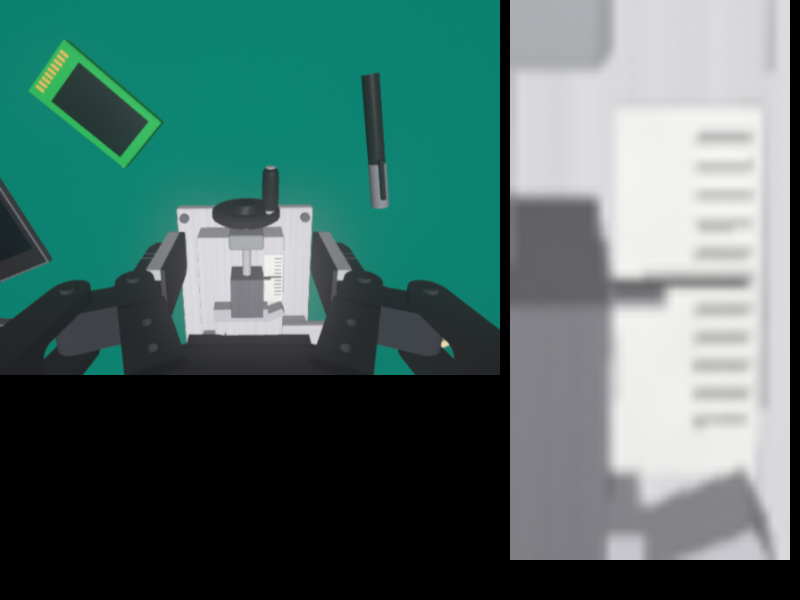

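The pointer at (635,293) is about 1.7 mm short of the long mark (690,281) as it appears, part of which is parallax. I'll look again from right above it.

servo_tool --increments '[{"claw": 80, "xyz": [0, 0, 40], "turn": [0, 0, 0]}, {"claw": 80, "xyz": [30, 0, 80], "turn": [0, 0, 0]}, {"claw": 80, "xyz": [70, -5, 85], "turn": [0, 0, 0]}, {"claw": 80, "xyz": [110, -10, 85], "turn": [0, 0, 0]}, {"claw": 80, "xyz": [150, -15, 85], "turn": [0, 0, 0]}, {"claw": 80, "xyz": [167, -20, 80], "turn": [0, 0, 0]}, {"claw": 80, "xyz": [167, -20, 80], "turn": [0, 0, 0]}, {"claw": 80, "xyz": [167, -20, 80], "turn": [0, 0, 0]}]'

```text
t: 7.55
tool_pos: [0.6168, 0.0412, 0.2572]
ee_rot: [0.125, 0.992, -0.0, -0.004]
contact_force: [-0.1, -1.2, 0.0]
finger_gap: 0.0584
finger_force: 0.0
```

```bash
python3 - <<'E'
from h import *
o=robot.get_obs(); print(o["tool_pos"]);c=cal("wrist"); ims=[robot.capture("wrist") for _ in range(3)]; im=np.mean([i[0] for i in ims],0).astype(np.uint8);d=ims[0][1]
np.savez("w4.npz",im=im,d=d,f=c[0],cx=c[1],cy=c[2],R=c[3],t=c[4]); print(-c[3].T@c[4])
u,v=map(int,px("w",[.5572,.0553,.041],c)); print(u,v)
a=cv2.resize(im[v-30:v+30,u-25:u+20],None,fx=9,fy=9,interpolation=cv2.INTER_CUBIC)
b=cv2.resize(im,(373,280)); out=np.zeros((560,800,3),np.uint8); out[:280,:373]=b; out[:540,390:390+a.shape[1]]=a; cv2.imwrite("pics/w4.png",out)
E
```

```text
[0.61675289 0.04121273 0.25717077]
[0.55126989 0.05880204 0.40000182]
277 119
```

View pics/w4.png

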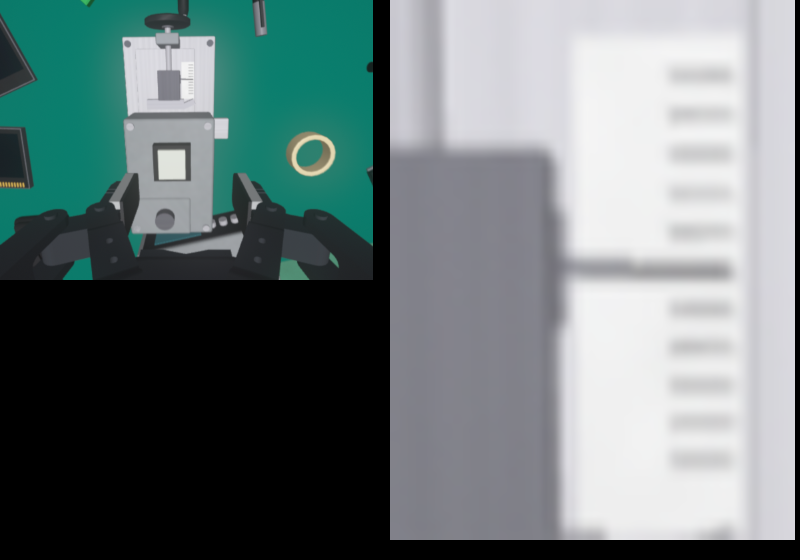

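From above, the pointer (600,266) lines up with the long mark (690,270) to within about 0.3 mm, so the winding is done. Next is the module.

```bash
python3 - <<'E'
from h import *
z=np.load("w4.npz"); c=(float(z["f"]),float(z["cx"]),float(z["cy"]),z["R"],z["t"]); P=cloud("w",z["d"],c).reshape(-1,3)
th=np.radians(-103.9);R=np.array([[np.cos(th),-np.sin(th)],[np.sin(th),np.cos(th)]])
o=np.radians(-104.29);R0=np.array([[np.cos(o),-np.sin(o)],[np.sin(o),np.cos(o)]])
t0=np.array([.62375,.02445]); ctr=np.array([.003,.034]); t=t0+R0@ctr-R@ctr; print("t",t)
q=np.c_[(P[:,:2]-t)@R,P[:,2]]
k=(q[:,0]<-.048)&(q[:,0]>-.12)&(abs(q[:,1])<.05)&(q[:,2]>.033)&(q[:,2]<.047); print("tongue",k.sum(),np.percentile(q[k],[2,50,98],0).round(4))
k=(abs(q[:,0])<.09)&(q[:,1]<.13)&(q[:,1]>-.06)&(q[:,2]>.14)&(q[:,2]<.156); print("housing top",np.percentile(q[k],[1,50,99],0).round(4))
J=lambda x,y:(R@[x,y]+t).round(4)
for x in(-.11,-.05,0): print("module centre home-frame x",x,J(-.013+x,0))
print("tape",onz("top",263/1.4,204/1.4,.025))
T=Ro.from_quat(robot.get_obs()["ee_rot"]).as_matrix();print("tool y deg",np.degrees(np.arctan2(T[1,1],T[0,1])))
m=np.array([.6095,-.2710]);h=np.radians(-15.66);print("grasp pt",m-.032*np.array([np.cos(h),np.sin(h)]))
E
```

```text
t [0.62367383 0.02423051]
tongue 625 [[-0.0799 -0.0148  0.0372]
 [-0.0699 -0.      0.0394]
 [-0.06    0.0159  0.0409]]
housing top [[-0.0456 -0.0346  0.1456]
 [-0.0021  0.0287  0.1498]
 [ 0.0493  0.1026  0.153 ]]
module centre home-frame x -0.11 [0.6532 0.1436]
module centre home-frame x -0.05 [0.6388 0.0854]
module centre home-frame x 0 [0.6268 0.0368]
tape [0.72360603 0.22833621 0.025     ]
tool y deg 75.7140916013943
grasp pt [ 0.57868783 -0.26236229]
```

servo_tool --increments '[{"claw": 0, "xyz": [-5, -45, 0], "turn": [0, 0, 0]}, {"claw": 0, "xyz": [-10, -92, 0], "turn": [0, 0, 0]}, {"claw": 0, "xyz": [-16, -140, 0], "turn": [0, 0, 0]}, {"claw": 0, "xyz": [-22, -185, -15], "turn": [0, 0, -1.4]}, {"claw": 0, "xyz": [-28, -225, -40], "turn": [0, 0, -1.4]}, {"claw": 0, "xyz": [-34, -265, -68], "turn": [0, 0, -1.4]}, {"claw": 0, "xyz": [-40, -300, -97], "turn": [0, 0, -1.4]}, {"claw": 0, "xyz": [-40, -303, -120], "turn": [0, 0, -1.4]}, {"claw": 0, "xyz": [-40, -303, -160], "turn": [0, 0, -1.4]}, {"claw": 0, "xyz": [-40, -303, -190], "turn": [0, 0, -1.4]}, {"claw": 0, "xyz": [-40, -303, -190], "turn": [0, 0, -1.4]}, {"claw": 0, "xyz": [-40, -303, -190], "turn": [0, 0, -1.4]}]'

```text
t: 8.9
tool_pos: [0.5787, -0.2613, 0.0701]
ee_rot: [0.136, 0.991, 0.0, -0.001]
contact_force: [0.6, -0.3, 0.7]
finger_gap: 0.0856
finger_force: 0.0
```

```bash
python3 - <<'E'
from h import *
o=robot.get_obs(); print(o["tool_pos"],Ro.from_quat(o["ee_rot"]).as_matrix().round(3));c=cal("wrist"); im,d=robot.capture("wrist"); np.savez("w5.npz",im=im,d=d,f=c[0],cx=c[1],cy=c[2],R=c[3],t=c[4])
cv2.imwrite("pics/w5.png",cv2.resize(im,(784,588)))
E
```

```text
[ 0.57868147 -0.26134913  0.07009633] [[-0.963  0.27  -0.002]
 [ 0.27   0.963  0.   ]
 [ 0.002 -0.    -1.   ]]
```

View pics/w5.png

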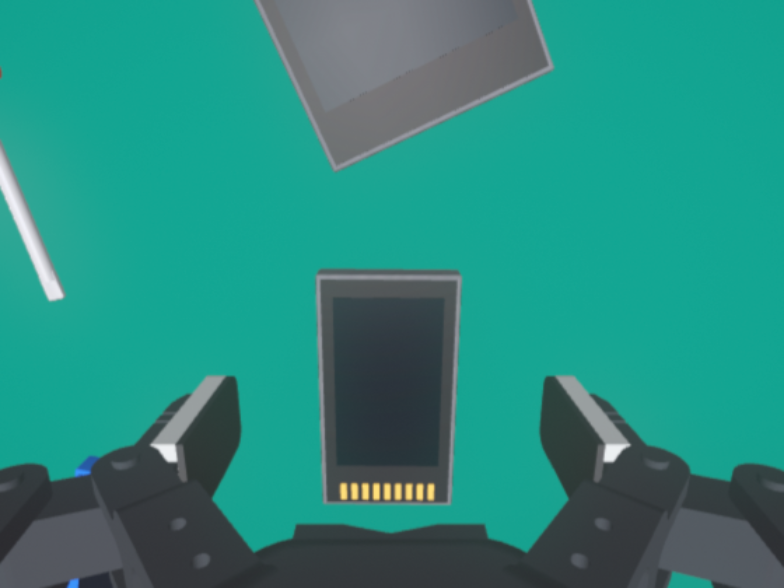

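The module is centred between the fingers, with its rear edge at y=276 and its contact end at y=503. I'll descend and grip.

servo_tool --increments '[{"claw": 0, "xyz": [0, -1, -35], "turn": [0, 0, 0]}, {"claw": 0, "xyz": [0, -1, -60], "turn": [0, 0, 0]}, {"claw": 0, "xyz": [0, -1, -72], "turn": [0, 0, 0]}, {"claw": 0, "xyz": [0, -1, -72], "turn": [0, 0, 0]}, {"claw": 255, "xyz": [0, -1, -72], "turn": [0, 0, 0]}, {"claw": 255, "xyz": [0, -1, -72], "turn": [0, 0, 0]}, {"claw": 255, "xyz": [0, -1, -72], "turn": [0, 0, 0]}, {"claw": 255, "xyz": [0, -1, -72], "turn": [0, 0, 0]}]' --newtons 60

```text
t: 9.75
tool_pos: [0.5808, -0.2637, -0.0]
ee_rot: [0.137, 0.991, -0.001, 0.001]
contact_force: [-2.1, 0.6, 6.2]
finger_gap: 0.0581
finger_force: 64.7
```

```bash
python3 - <<'E'
from h import *
z=np.load("w5.npz"); c=(float(z["f"]),float(z["cx"]),float(z["cy"]),z["R"],z["t"])
w=[onz("w",u/1.4-.3,v/1.4-.3,.012,c) for u,v in((325,503),(450,503),(460,276),(318,276))]
h,tm,r=fit2([(.055,-.03),(.055,.03),(-.055,.03),(-.055,-.03)],w); print(np.degrees(h),tm,r.round(4))
h,tm,r=fit2([(.055,.03),(.055,-.03),(-.055,-.03),(-.055,.03)],w); print(np.degrees(h),tm,r.round(4))
print(robot.get_obs()["tool_pos"])
E
```

```text
-16.009315832554645 [ 0.61039768 -0.27073538] [[-0.0004  0.0011]
 [-0.0013 -0.0007]
 [ 0.0004 -0.0012]
 [ 0.0014  0.0009]]
-16.285549615447763 [ 0.61039768 -0.27073538] [[-0.0171 -0.0563]
 [ 0.0154  0.0571]
 [ 0.017   0.0562]
 [-0.0154 -0.057 ]]
[ 5.80830710e-01 -2.63663890e-01 -1.87840225e-05]
```

servo_tool --increments '[{"claw": 255, "xyz": [0, 0, 20], "turn": [0, 0, 0]}, {"claw": 255, "xyz": [0, 0, 60], "turn": [0, 0, 0]}, {"claw": 255, "xyz": [0, 0, 105], "turn": [0, 0, 0]}, {"claw": 255, "xyz": [0, 0, 150], "turn": [0, 0, 0]}, {"claw": 255, "xyz": [0, 5, 195], "turn": [0, 0, 0]}, {"claw": 255, "xyz": [0, 20, 235], "turn": [0, 0, -8]}, {"claw": 255, "xyz": [0, 55, 245], "turn": [0, 0, -16]}, {"claw": 255, "xyz": [5, 95, 245], "turn": [0, 0, -24]}, {"claw": 255, "xyz": [12, 135, 245], "turn": [0, 0, -32]}, {"claw": 255, "xyz": [20, 175, 245], "turn": [0, 0, -40]}, {"claw": 255, "xyz": [30, 215, 245], "turn": [0, 0, -48]}, {"claw": 255, "xyz": [40, 255, 245], "turn": [0, 0, -56]}]'

```text
t: 10.95
tool_pos: [0.6191, -0.0063, 0.2436]
ee_rot: [0.588, 0.809, 0.001, -0.0]
contact_force: [1.0, -0.7, -1.3]
finger_gap: 0.0581
finger_force: 64.7
```

servo_tool --increments '[{"claw": 255, "xyz": [10, 40, 0], "turn": [0, 0, -8]}, {"claw": 255, "xyz": [20, 80, 0], "turn": [0, 0, -16]}, {"claw": 255, "xyz": [30, 120, 0], "turn": [0, 0, -24]}, {"claw": 255, "xyz": [38, 155, 0], "turn": [0, 0, -32]}, {"claw": 255, "xyz": [40, 182, 0], "turn": [0, 0, -32]}, {"claw": 255, "xyz": [40, 182, -20], "turn": [0, 0, -32]}, {"claw": 255, "xyz": [40, 182, -60], "turn": [0, 0, -32]}, {"claw": 255, "xyz": [40, 182, -100], "turn": [0, 0, -32]}, {"claw": 255, "xyz": [40, 182, -140], "turn": [0, 0, -32]}, {"claw": 255, "xyz": [40, 182, -140], "turn": [0, 0, -32]}, {"claw": 255, "xyz": [40, 182, -140], "turn": [0, 0, -32]}]'

```text
t: 12.05
tool_pos: [0.659, 0.1741, 0.1028]
ee_rot: [0.786, 0.618, 0.0, -0.001]
contact_force: [1.2, 0.4, -0.6]
finger_gap: 0.058
finger_force: 65.2
```

```bash
python3 - <<'E'
from h import *
o=robot.get_obs();p=o["tool_pos"]; T=Ro.from_quat(o["ee_rot"]).as_matrix(); print(p,o["qpos"],T.round(3),o["finger_gap"],o["contact_force"])
im,d=robot.capture("wrist"); cv2.imwrite("pics/w6.png",cv2.resize(im,(784,588)))
c=cal("wrist"); P=cloud("w",d,c).reshape(-1,3); L=(P-p)@T  # tool frame
k=(abs(L[:,1])<.022)&(L[:,2]>-.03)&(L[:,2]<.03)&(abs(L[:,0])<.11)
A=np.c_[L[k][:,:2],np.ones(k.sum())]; print("module face plane in tool frame z=ax+by+c",np.linalg.lstsq(A,L[k][:,2],rcond=None)[0],np.percentile(L[k],[1,50,99],0).round(4))
E
```

```text
[0.65898185 0.17409468 0.10281654] [0.19540172 0.55797832 1.42405166 0.00186063 1.16030666 0.43378392] [[ 0.237  0.972 -0.001]
 [ 0.972 -0.237  0.002]
 [ 0.001 -0.001 -1.   ]] 0.057950146397813304 [ 1.24718739  0.37297497 -0.58083927]
module face plane in tool frame z=ax+by+c [ 0.02679319 -0.00455676 -0.01369191] [[-0.0395 -0.0215 -0.0155]
 [-0.0024  0.0001 -0.0141]
 [ 0.025   0.0216 -0.0041]]
```

View pics/w6.png

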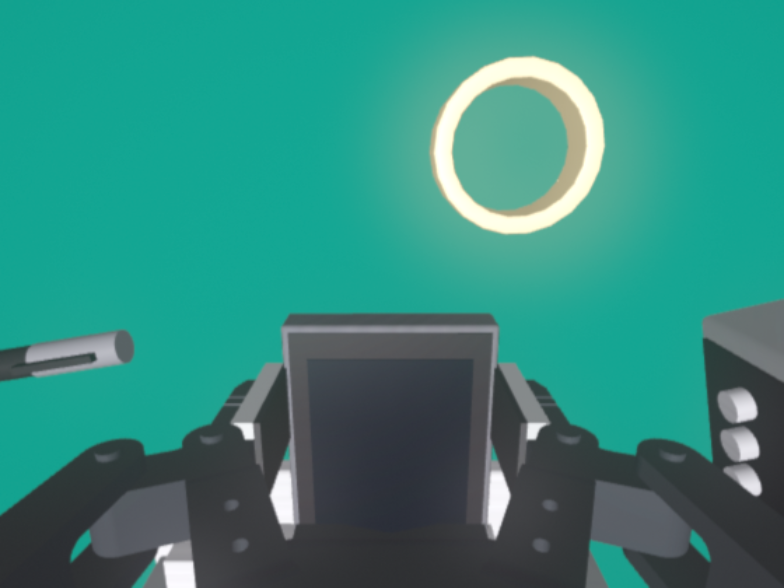

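The module is held level and square between the pads. I'll lower it and slide its nose into the mouth.

servo_tool --increments '[{"claw": 255, "xyz": [1.6, -0.4, -35], "turn": [0, 0, -0.2]}, {"claw": 255, "xyz": [1.6, -0.4, -55], "turn": [0, 0, -0.2]}, {"claw": 255, "xyz": [1.6, -0.4, -60], "turn": [0, 0, -0.2]}, {"claw": 255, "xyz": [1.6, -0.4, -60], "turn": [0, 0, -0.2]}]'

```text
t: 12.5
tool_pos: [0.662, 0.1739, 0.0442]
ee_rot: [0.788, 0.616, 0.002, -0.0]
contact_force: [0.0, -0.3, -1.4]
finger_gap: 0.0582
finger_force: 65.2
```

servo_tool --increments '[{"claw": 255, "xyz": [-2.4, -9.7, 0], "turn": [0, 0, 0]}, {"claw": 255, "xyz": [-4.8, -19.4, 0], "turn": [0, 0, 0]}, {"claw": 255, "xyz": [-7.2, -29.1, 0], "turn": [0, 0, 0]}, {"claw": 255, "xyz": [-9.6, -38.8, 0], "turn": [0, 0, 0]}, {"claw": 255, "xyz": [-11, -44.7, 0], "turn": [0, 0, 0]}]'

```text
t: 13.0
tool_pos: [0.6495, 0.1275, 0.0429]
ee_rot: [0.788, 0.616, 0.001, -0.001]
contact_force: [-0.6, -0.1, -1.0]
finger_gap: 0.058
finger_force: 65.2
```

servo_tool --increments '[{"claw": 255, "xyz": [-1.4, -5.8, 0], "turn": [0, 0, 0]}, {"claw": 255, "xyz": [-2.6, -10.7, 0], "turn": [0, 0, 0]}, {"claw": 255, "xyz": [-2.6, -10.7, -1], "turn": [0, 0, 0]}, {"claw": 255, "xyz": [-2.6, -10.7, -2], "turn": [0, 0, 0]}, {"claw": 255, "xyz": [-2.6, -10.7, -2], "turn": [0, 0, 0]}]'

```text
t: 13.5
tool_pos: [0.6472, 0.1186, 0.0403]
ee_rot: [0.787, 0.616, 0.0, -0.001]
contact_force: [0.0, -0.4, -1.4]
finger_gap: 0.0579
finger_force: 65.3
```

servo_tool --increments '[{"claw": 255, "xyz": [0, 0, -1.5], "turn": [0, 0, 0]}, {"claw": 0, "xyz": [0, 0, -1.5], "turn": [0, 0, 0]}, {"claw": 0, "xyz": [0, 0, -1.5], "turn": [0, 0, 0]}, {"claw": 0, "xyz": [0, 0, -1.5], "turn": [0, 0, 0]}, {"claw": 0, "xyz": [0, 0, -1.5], "turn": [0, 0, 0]}, {"claw": 0, "xyz": [0.5, 2, -2], "turn": [-7.8, 1.9, 0]}, {"claw": 0, "xyz": [1.2, 5, -3], "turn": [-15.5, 3.8, 0]}, {"claw": 0, "xyz": [1.2, 5, -4], "turn": [-23.3, 5.8, 0]}, {"claw": 0, "xyz": [1.2, 5, -5], "turn": [-31, 7.7, 0]}, {"claw": 0, "xyz": [1.2, 5, -6], "turn": [-38.8, 9.6, 0]}, {"claw": 0, "xyz": [1.2, 5, -6], "turn": [-38.8, 9.6, 0]}, {"claw": 0, "xyz": [1.2, 5, -6], "turn": [-38.8, 9.6, 0]}]'

```text
t: 14.7
tool_pos: [0.6479, 0.124, 0.0329]
ee_rot: [0.74, 0.58, -0.269, 0.209]
contact_force: [0.6, -0.2, 0.6]
finger_gap: 0.0854
finger_force: 0.0
```

```bash
python3 - <<'E'
from h import *
o=robot.get_obs();p=o["tool_pos"]; T=Ro.from_quat(o["ee_rot"]).as_matrix(); print(p,o["qpos"].round(2),T.round(3))
im,d=robot.capture("wrist");c=cal("wrist")
th=np.radians(-103.9);R=np.array([[np.cos(th),-np.sin(th)],[np.sin(th),np.cos(th)]]);t=np.array([.62367,.02423])
print("tcp home frame",R.T@(p[:2]-t)+[.013,0])
P=cloud("w",d,c).reshape(-1,3);q=np.c_[(P[:,:2]-t)@R+[.013,0],P[:,2]]
k=(abs(q[:,1])<.036)&(q[:,0]<-.05)&(q[:,0]>-.14)&(q[:,2]>.045)&(q[:,2]<.06);print(k.sum(),np.percentile(q[k],[1,5,50,95,99],0).round(4))
cv2.imwrite("pics/w7.png",cv2.resize(im,(784,588)))
E
```

```text
[0.64790589 0.12397165 0.03294629] [ 0.41  0.84  1.25 -0.53  1.52  0.81] [[ 0.182  0.971 -0.155]
 [ 0.746 -0.239 -0.622]
 [-0.641 -0.002 -0.768]]
tcp home frame [-0.089643   -0.00043456]
9576 [[-0.1088 -0.0284  0.0452]
 [-0.1083 -0.0258  0.0462]
 [-0.1002  0.0006  0.0536]
 [-0.0574  0.027   0.0542]
 [-0.0516  0.0296  0.0543]]
```

Numbers agree: module's rear end is at x −109 mm, centred, face about 52–54 mm up. I'll grip its rear end and slide it in.

servo_tool --increments '[{"claw": 255, "xyz": [0, 0, 0], "turn": [0, 0, 0]}, {"claw": 255, "xyz": [0, 0, 0], "turn": [0, 0, 0]}, {"claw": 255, "xyz": [0, 0, 0], "turn": [0, 0, 0]}, {"claw": 255, "xyz": [0, 0, 0], "turn": [0, 0, 0]}, {"claw": 255, "xyz": [-1.4, -5.8, 0], "turn": [0, 0, 0]}, {"claw": 255, "xyz": [-2.9, -11.6, 0], "turn": [0, 0, 0]}, {"claw": 255, "xyz": [-4.3, -17.5, 0], "turn": [0, 0, 0]}, {"claw": 255, "xyz": [-5.8, -23.3, 0], "turn": [0, 0, 0]}]' --newtons 30

```text
t: 15.55
tool_pos: [0.6441, 0.1007, 0.0366]
ee_rot: [0.741, 0.579, -0.267, 0.211]
contact_force: [0.9, 3.8, 8.5]
finger_gap: 0.059
finger_force: 38.5
```

servo_tool --increments '[{"claw": 255, "xyz": [-1.4, -5.8, 0], "turn": [0, 0, 0]}, {"claw": 255, "xyz": [-2.9, -11.6, 0], "turn": [0, 0, 0]}, {"claw": 255, "xyz": [-4.3, -17.5, 0], "turn": [0, 0, 0]}, {"claw": 255, "xyz": [-5.8, -23.3, 0], "turn": [0, 0, 0]}, {"claw": 255, "xyz": [-5.8, -23.3, 0], "turn": [0, 0, 0]}]'

```text
t: 16.05
tool_pos: [0.6379, 0.0764, 0.0367]
ee_rot: [0.741, 0.579, -0.267, 0.211]
contact_force: [1.2, 0.1, 6.8]
finger_gap: 0.0594
finger_force: 38.2
```

servo_tool --increments '[{"claw": 255, "xyz": [-0.5, -1.9, 0], "turn": [0, 0, 0]}, {"claw": 255, "xyz": [-1, -3.9, 0], "turn": [0, 0, 0]}, {"claw": 255, "xyz": [-1.3, -5.3, 0], "turn": [0, 0, 0]}, {"claw": 255, "xyz": [-1.3, -5.3, 0], "turn": [0, 0, 0]}]'

```text
t: 16.45
tool_pos: [0.6369, 0.072, 0.0366]
ee_rot: [0.741, 0.579, -0.267, 0.211]
contact_force: [1.2, 3.2, 8.6]
finger_gap: 0.0591
finger_force: 38.5
```

```bash
cat > chk.py <<'E'
from h import *
o=robot.get_obs();p=o["tool_pos"]
im,d=robot.capture("wrist");c=cal("wrist")
th=np.radians(-103.9);R=np.array([[np.cos(th),-np.sin(th)],[np.sin(th),np.cos(th)]]);t=np.array([.62367,.02423])
print("tcp home frame",R.T@(p[:2]-t)+[.013,0],o["contact_force"]@np.array([R[0,0],R[1,0],0]))
P=cloud("w",d,c).reshape(-1,3);q=np.c_[(P[:,:2]-t)@R+[.013,0],P[:,2]]
k=(abs(q[:,1])<.02)&(q[:,0]<-.02)&(q[:,0]>-.14)&(q[:,2]>.045)&(q[:,2]<.06);print(k.sum(),np.percentile(q[k],[0,1,5,50,95],0).round(4))
cv2.imwrite("pics/w8.png",cv2.resize(im,(784,588)))
E
python3 chk.py
```

```text
tcp home frame [-0.03657174  0.00135922] -3.430255046860651
5240 [[-0.0589 -0.02    0.045 ]
 [-0.0581 -0.0196  0.0452]
 [-0.0575 -0.018   0.046 ]
 [-0.0515  0.      0.0522]
 [-0.0242  0.018   0.0528]]
```

servo_tool --increments '[{"claw": 255, "xyz": [-0.4, -1.5, 0], "turn": [0, 0, 0]}, {"claw": 255, "xyz": [-0.7, -2.9, 0], "turn": [0, 0, 0]}, {"claw": 255, "xyz": [-0.7, -2.9, 0], "turn": [0, 0, 0]}]'

```text
t: 16.8
tool_pos: [0.6367, 0.071, 0.0366]
ee_rot: [0.741, 0.58, -0.265, 0.21]
contact_force: [1.1, 8.3, 10.4]
finger_gap: 0.0593
finger_force: 38.9
```

```bash
python3 chk.py
```

```text
tcp home frame [-0.03551354  0.00138865] -8.357459617327175
5211 [[-0.0584 -0.02    0.045 ]
 [-0.057  -0.0197  0.0452]
 [-0.0565 -0.018   0.046 ]
 [-0.0505  0.      0.0522]
 [-0.024   0.0179  0.0528]]
```

servo_tool --increments '[{"claw": 255, "xyz": [-0.5, -2, 0], "turn": [0, 0, 0]}, {"claw": 255, "xyz": [-0.7, -2.9, 0], "turn": [0, 0, 0]}, {"claw": 255, "xyz": [-0.7, -2.9, 0], "turn": [0, 0, 0]}]'

```text
t: 17.15
tool_pos: [0.6367, 0.071, 0.0366]
ee_rot: [0.742, 0.58, -0.263, 0.209]
contact_force: [1.3, 15.7, 12.8]
finger_gap: 0.0588
finger_force: 39.7
```

```bash
python3 chk.py
```

```text
tcp home frame [-0.03548377  0.00139075] -15.588738467107191
5255 [[-0.0578 -0.02    0.045 ]
 [-0.057  -0.0196  0.0452]
 [-0.0565 -0.018   0.046 ]
 [-0.0503  0.      0.0522]
 [-0.024   0.018   0.0528]]
```

servo_tool --increments '[{"claw": 255, "xyz": [0.9, 3.6, 2], "turn": [0, 0, 0]}, {"claw": 255, "xyz": [0.9, 3.6, 2], "turn": [0, 0, 0]}, {"claw": 0, "xyz": [0.9, 3.6, 2], "turn": [0, 0, 0]}, {"claw": 0, "xyz": [0.9, 3.6, 2], "turn": [0, 0, 0]}, {"claw": 0, "xyz": [0.9, 3.6, 2], "turn": [0, 0, 0]}, {"claw": 0, "xyz": [0.9, 3.6, 2], "turn": [0, 0, 0]}, {"claw": 0, "xyz": [4, 15, 3], "turn": [0, 0, 0]}, {"claw": 0, "xyz": [10, 40, 5], "turn": [0, 0, 0]}, {"claw": 0, "xyz": [19, 78, 15], "turn": [0, 0, 0]}, {"claw": 0, "xyz": [20, 85, 50], "turn": [0, 0, 0]}, {"claw": 0, "xyz": [20, 85, 80], "turn": [0, 0, 0]}, {"claw": 0, "xyz": [20, 85, 80], "turn": [0, 0, 0]}]'

```text
t: 18.4
tool_pos: [0.6568, 0.1529, 0.1191]
ee_rot: [0.741, 0.579, -0.265, 0.212]
contact_force: [-0.4, 0.4, -0.4]
finger_gap: 0.0854
finger_force: 0.0
```

```bash
python3 chk.py
```

```text
tcp home frame [-0.11983868  0.00129336] -0.34018961610571674
1752 [[-0.0572 -0.02    0.045 ]
 [-0.056  -0.0197  0.0453]
 [-0.0555 -0.018   0.0461]
 [-0.0438  0.      0.0501]
 [-0.0226  0.018   0.0508]]
```

View pics/w8.png

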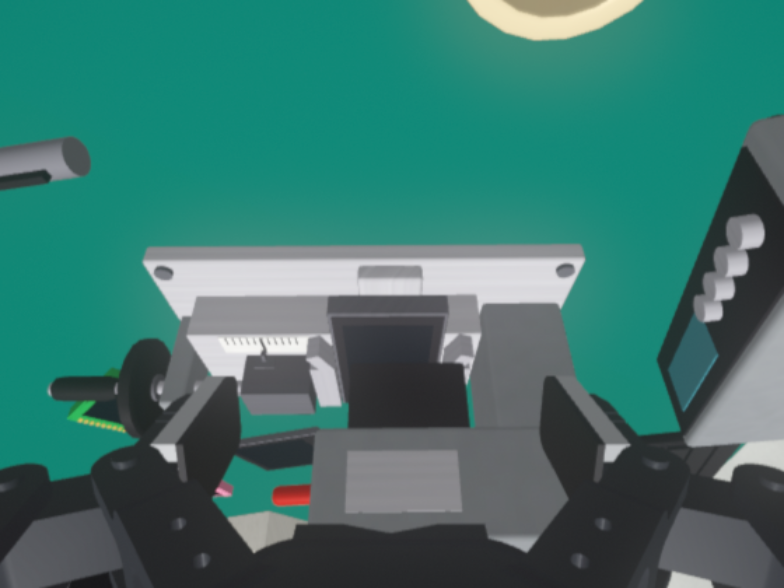

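The module lies flat between the guides, with its rear edge at (388,300), about 55 to 56 mm behind home. The pointer stays at the mark and the gripper is clear.

```bash
python3 -c "from rig import robot; print(robot.sign_off())"
```

```text
the job is handed in; nothing more can be done
None
```

I handed the job in after about 18 s of robot time: the pointer is within about 0.3 mm of the long mark, and the module is flat and released against the end stop, its rear edge about 55–56 mm behind home. Nothing I saw or measured showed contact with the contact head or the other items, but sign-off returned no verdict.

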